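Snap the axle clip onto a mower caster wheel

TASK

Take the fork tool from its wooden cradle and use its prongs to push the horseshoe clip, which lies on the wheel's steel face, sideways into the groove under the axle's head until it snaps fully home. Push gently, stop as soon as it is home, and keep the hand itself off the clip. Then lay the fork tool back in its cradle and let go, leaving the other things on the bench alone.

Things in the scene. Friction and masses are not known exactly. Their poses are not given: they have to be found in the camera images.
- wheel: Mower caster wheel lying flat, fixed on the bench: black tyre 232 mm across; flat steel face 180 mm across on top, 60 mm above the origin (tyre's shoulder 3 mm lower). Origin: centre of the underside. x axis: the direction in which the clip must be pushed; the clip lies on the -x side of the axle, which stands up in the middle.
- axle_groove (a point): Point on the axle's axis at the level of the steel face, the bottom of the groove (axes as the wheel's). The groove is 8 mm high. In it the axle has two flats 20 mm apart from x = -6 to +6 mm, and tapers (25 degrees a side) to an 11 mm wide nose ending at x = -16 mm.
- axle_top (a point): Centre of the top of the axle's round steel head (29 mm across, 16 mm tall, top 24 mm above the face). The axle stands loose in a slotted hole with up to 16 mm of play along the wheel's x: it starts anywhere in it, and a push of some 3 N shifts it until it bears hard, at a place not known beforehand, so where the clip ends is only found by feel.
- clip: Dark steel horseshoe clip, 75 g, loose and flat on the wheel's face; plate 6 mm thick. Origin: on the underside, at the point that meets point axle_groove when home. x axis points out of the mouth. It takes about 4 to 9 N to push on and resists until the last 1 to 2 mm, then snaps and cannot come back. Once home it stops hard; over 16 N from the tool spoils it.
- clip_lip (a point): Middle of the rear face of the clip's upright back lip, where the prongs push (lip 40 mm wide, 14 mm tall; this point is 22 mm behind and 7 mm above the clip's origin; axes as the clip's). From the lip's middle a tail 14 mm wide and 10 mm tall reaches 8 mm further back; it fits between the prongs.
- clip_mouth (a point): Middle of the clip's opening, 9 mm ahead of its origin. Here a round bump inside each of the two sprung legs leaves 15 mm, to be spread to 20 mm over the axle's flats and to close behind them. The legs are 35 mm over their outsides and flare to tips at x = +18 mm from the clip's origin.
- fork: Fork tool, about 240 g: black handle 100 mm long of 24 x 24 mm square section along x, steel shank and two-pronged fork in front. Origin: on the handle's centre line, middle of the gripping place, 52 mm long between low side ridges (32 mm wide). Handle from x = -52 to +48 mm. z is up as it lies in the cradle and in use.
- fork_tips (a point): Midpoint between the prongs' tips: 114 mm ahead of and 14 mm below the fork tool's origin. Prongs 6 mm thick (z), 6.5 mm wide, slot between them 19 mm wide and 16 mm deep.
- cradle: fixed wooden cradle on the bench: base plate 112 x 76 x 8 mm and two 8 mm thick uprights at x = -40 and +40 mm, each with a notch open at the top (29 mm wide, floor 43 mm above the bench, sides flaring out from 54 to 70 mm height). Origin: centre of the underside. The handle rests in both notches, along the cradle's x axis, fork towards +x.
- cradle_seat (a point): where the fork tool's origin lies when it rests properly in the cradle: 55 mm above the cradle's origin; axes as the cradle's.
- grease_tin: bystander: closed tin, 68 mm across, 55 mm tall, standing on the bench
- spacer: bystander: aluminium ring 60 mm across, 30 mm tall, standing on the bench
- wrench: bystander: steel wrench lying on the bench
There are look-alikes about, which are no part of the job. Leave any pink or turquoise look-alike of the wheel alone. There is more than one size of the cradle; the job needs the smaller.

How it is judged:
By the outcome, as a careful person would: the job done as asked, in the order asked, and still so for the second after the job is handed in, with the robot touching nothing.
It also fails if it takes over 61 s, if anything falls off the work surface, if the arm or the gripper's body presses on something with over 40 N, if the wrist force passes 120 N, or if a joint passes its speed limit or range.

ROBOT

A 6-joint arm with a two-finger parallel gripper is mounted at the origin on the work surface. World frame = base frame: x ahead of the robot, y to its left, z up, the work surface at z = 0. Lengths are in m, angles in rad, forces in N, time in s.
With the tool pointing down it reaches from about 0.25 to 0.775 m from the base axis. Payload 4 kg.
Tool frame: the origin (TCP) lies on the centre line of the jaws, within the pads' length; the fingertips stand 17 mm ahead of it and the grasp point (between the pads) lies 2 mm behind it; z points along the fingers, y is the line along which they close (so a half turn about z gives the same grasp; the last joint's range is limited). The gripper opens to 94 mm and grips with 3 to 60 N. Pads are 16 mm wide; open, the fingers measure 119 mm over their backs; the gripper's body (75 mm by 177 mm) begins 78 mm behind the grasp point.
Start: joints at [-1.258, 0.087, 1.371, -0, 1.684, -0.103], TCP at [0.222, -0.503, 0.223] pointing down, gripper open.
Joint ranges: [-3.1, 3.1], [-0.76, 2.03], [0.27, 2.55], [-1.08, 4.22], [0.17, 2.65], [-2.57, 2.57]. Speed limits (rad/s): [2.79, 2.79, 3.14, 3.14, 3.14, 3.14].

INTERFACE

Orientations are given as [roll, pitch, yaw] about the fixed x, y, z axes, in that order (R = Rz(yaw) Ry(pitch) Rx(roll)).
In Python, from bench import robot gives the robot as it stands.
- The arm moves only by the tool servo_tool, never from a script. Its argument "plan" is a list of rows, each a list of 7 numbers: the shift along the tool's x, y, z normalised to -1 to 1, where 1 is 0.1 m, then the turn, a rotation vector about the tool's x, y, z normalised to -1 to 1, where 1 is pi/2 rad, then the finger opening in mm, from 0 to 94. In form: [[x, y, z, ax, ay, az, gripper], ...]. A call has 1 to 12 rows; each row is the pose to reach, as a shift and turn from the pose commanded when the call began, along the tool's axes at that moment; what a row does not reach only later rows make up. A row lasts 1/12 s, in which the tool goes at most 41.7 mm and 7.16 degrees, less where a joint would pass 70% of its speed; a pose out of reach is approached as far as the arm can. A call with a number of a shift or a turn outside -1 to 1 is refused whole. A call with a gripper value outside its range is refused whole. The fingers move at their own pace and stop on an object; the grip force is fixed at half the most. Time passes only in rows, so rows that repeat a pose let the fingers close. It gives the time, the measured TCP pose, the force, the opening and the grip force at its end, in the units of the state.
- robot.get_obs(): the state, without advancing time (a new reading comes with each control period).
- robot.snapshot(name): name is "side" or "top"; returns the picture (420x560x3 uint8, red, green, blue); there is no depth.
- robot.camera_params(name): a dict with "camera_matrix" (3x3 intrinsics, pixels), "distortion" ([k1, k2, p1, p2, k3] as OpenCV has them; the pictures are not rectified), "rvec" (rotation vector, rad) and "tvec" (3), from world to camera coordinates, as OpenCV has them. Camera axes: x right, y down, z forward; pixel columns grow to the right and rows downward; lengths in m; the calibration is good to about 2 mm. A picture is of the moment at which its call begins. camera_params takes no time and is no camera call.
- robot.close_job(): hands the job in; it is judged then, once.
Trained networks look in the newest picture that a camera, given by its name, has taken for a name from the list of things; names that differ only in an ending like _2 or _b are one class to them, and where a whole thing is asked for, a point or a joint stands for the part that bears it (a point fixed in the world has none). Each returns a list of dicts, best first, with "conf" (0 to 1); they miss things now and then, are a little off and sometimes report something else, mostly with a low value. They report only what shows in the picture. A call takes as long as a camera call. They do not tell look-alikes from the thing itself.
- robot.find_in(thing, camera): "extent" ([centre column, centre row, width, height] in pixels, round what is visible of it).
The state is a dict: "time": time; "joint_positions": joint angles; "qvel": joint speeds; "joint_torque": joint torques, N m; "tool_pos": TCP position; "ee_rot": TCP orientation; "wrist_force": force on the tool from outside, world axes, zero at the start; "wrist_torque": the same for the moment, N m; "width": finger opening in m; "finger_force": force on a finger pad.
Only numpy, scipy, OpenCV 4.12 (cv2) and the standard library are available. Lean on these libraries where they do the work, as an engineer would, in place of code of your own. Each camera call takes 0.05 s, during which the arm holds its last target. There are 200 camera calls.

## Working session

There is one attempt and no reset: what is moved stays moved. The work goes in short steps, Python scripts to look and compute and a tool call to move; the robot and the scene stay as the last step left them, time stands still between calls to the robot, and variables do not carry over. Pictures are saved under pics/ and viewed, at most 10 in all, crops included, and the job is handed in when it is done.

Besides the shell and the picture viewer there is one more tool, called by a JSON object that holds its "name" and its "arguments", one argument or row to a line. servo_tool: Moves the arm, as the interface text tells. Scaled input: -1 to 1 covers 0.1 m each way for a shift and pi/2 rad each way for a turn. Its arguments: {"type":"object","properties":{"plan":{"type":"array","items":{"type":"array","items":{"type":"number"}}}},"required":["plan"]}

```bash
mkdir -p pics; ls; python3 - <<'E'
from bench import robot
import cv2, numpy as np
for c in ("top","side"):
    im=robot.snapshot(c); cv2.imwrite(f"pics/{c}0.png",im[...,::-1])
    p=robot.camera_params(c); R=cv2.Rodrigues(np.array(p["rvec"]))[0]
    print(c,np.round(-R.T@np.array(p["tvec"]).ravel(),3),np.round(R.T[:,2],2),np.round(p["camera_matrix"],0).tolist())
    for t in ["wheel","axle_top","clip","clip_lip","clip_mouth","fork","fork_tips","cradle","grease_tin","spacer","wrench"]:
        print(t,[(np.round(d["extent"]).astype(int).tolist(),round(d["conf"],2)) for d in robot.find_in(t,c)][:4])
print(robot.get_obs())
E
```

```text
pics
top [0.318 0.012 1.521] [ 0.15  0.01 -0.99] [[533.0, 0.0, 280.0], [0.0, 533.0, 215.0], [0.0, 0.0, 1.0]]
wheel [([208, 132, 78, 78], 0.88), ([204, 310, 85, 82], 0.64), ([314, 182, 82, 80], 0.6)]
axle_top [([314, 178, 9, 9], 0.55)]
clip [([310, 202, 15, 15], 0.39)]
clip_lip [([309, 206, 8, 5], 0.49), ([402, 270, 27, 64], 0.23)]
clip_mouth [([311, 200, 18, 12], 0.45)]
fork [([217, 214, 23, 48], 0.62)]
fork_tips [([216, 211, 23, 56], 0.67)]
cradle [([154, 203, 54, 60], 0.75), ([216, 224, 30, 45], 0.7)]
grease_tin [([407, 202, 25, 22], 0.86)]
spacer [([405, 171, 25, 28], 0.58)]
wrench [([401, 270, 17, 59], 0.69), ([218, 224, 32, 42], 0.29)]
side [0.414 0.761 0.86 ] [ 0.11 -0.7  -0.7 ] [[494.0, 0.0, 283.0], [0.0, 494.0, 205.0], [0.0, 0.0, 1.0]]
wheel [([397, 336, 124, 113], 0.94), ([235, 208, 101, 76], 0.92)]
axle_top [([130, 290, 19, 16], 0.69), ([398, 317, 15, 20], 0.63), ([235, 191, 11, 14], 0.47)]
clip [([263, 198, 20, 13], 0.63)]
clip_lip [([261, 197, 18, 14], 0.44)]
clip_mouth [([263, 197, 22, 17], 0.73)]
fork [([256, 294, 84, 28], 0.6)]
fork_tips [([256, 297, 81, 39], 0.78)]
cr
[... 218 characters left out ...]
joint_positions': array([-1.25808154e+00,  8.71657835e-02,  1.37069070e+00, -3.73577035e-05,
        1.68361865e+00, -1.03111176e-01]), 'qvel': array([-5.90783645e-04,  8.01780941e-05, -1.15546846e-03,  1.83373376e-04,
       -1.77570322e-03,  9.22847193e-05]), 'joint_torque': array([ 1.71813615e-03, -3.40046132e+01, -3.02594447e+01,  7.16979406e-02,
        2.37180915e-02, -3.05898334e-05]), 'tool_pos': array([ 0.22215212, -0.5031501 ,  0.22252932]), 'ee_rot': array([3.14147957e+00, 4.90190749e-05, 4.15821752e-01]), 'wrist_force': array([-1.02690702,  0.45896527,  0.27085196]), 'wrist_torque': array([-0.00340788,  0.00041581,  0.09529394]), 'finger_force': 0.0, 'width': 0.09398857797641191}
```

```bash
python3 - <<'E'
import cv2
a=cv2.imread("pics/top0.png");b=cv2.imread("pics/side0.png")
cv2.imwrite("pics/t1.png",cv2.resize(a[80:380,120:460],(800,706),interpolation=cv2.INTER_CUBIC)[:600])
cv2.imwrite("pics/s1.png",cv2.resize(b[120:420,90:490],(800,600),interpolation=cv2.INTER_CUBIC))
E
```

```text
(no output)
```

View pics/t1.png

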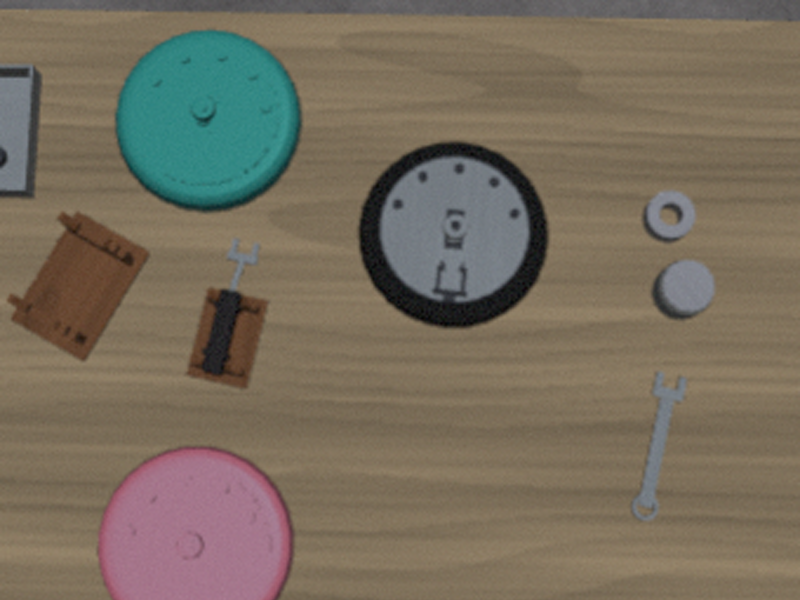

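View pics/s1.png

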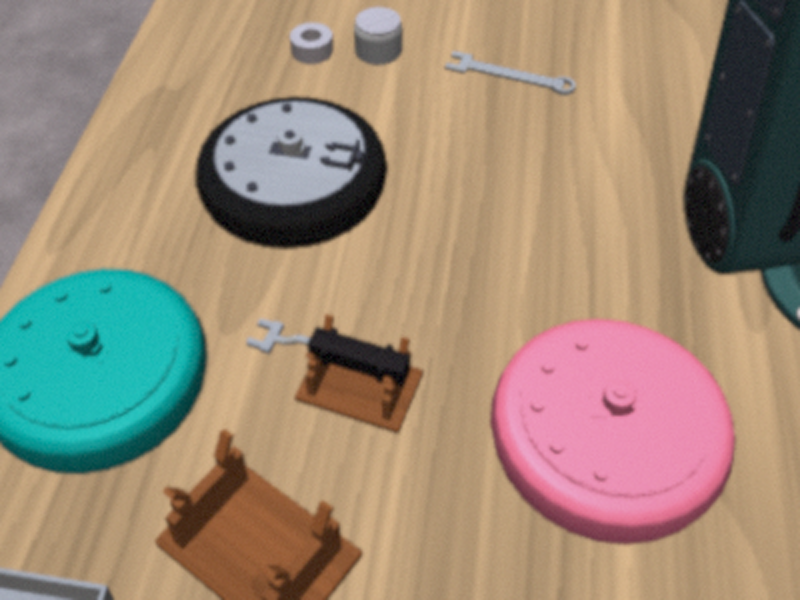

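The candidates in full top pixels are:
- **Wheel:** black at (314,180). The turquoise one at (208,132) and the pink one at (204,310) are look-alikes.
- **Cradle:** the small one at (216,224), holding the fork. The empty one at (154,203) is the larger one.
- **Fork:** lies in the small cradle. The wrench at (401,270) looks similar.
- **Clip:** on the black wheel at (310,202).

I'll use the black wheel and the small cradle.

```bash
cat > h.py <<'E'
from bench import robot
import cv2, numpy as np
def cam(c):
    p=robot.camera_params(c); return [np.array(p[k],float) for k in("rvec","tvec","camera_matrix","distortion")]
def proj(c,P):
    r,t,K,D=cam(c); return cv2.projectPoints(np.array(P,float).reshape(-1,1,3),r,t,K,D)[0].reshape(-1,2)
def unproj(c,uv,z):
    r,t,K,D=cam(c); R=cv2.Rodrigues(r)[0]; t=t.ravel()
    n=cv2.undistortPoints(np.array(uv,float).reshape(-1,1,2),K,D).reshape(-1,2)
    d=np.c_[n,np.ones(len(n))]@R; o=-R.T@t
    return o+d*((z-o[2])/d[:,2])[:,None]
def crop(im,cx,cy,w,h,s):
    x0,y0=int(cx-w/2),int(cy-h/2)
    return cv2.resize(im[y0:y0+h,x0:x0+w],(w*s,h*s),interpolation=cv2.INTER_CUBIC),x0,y0
E
python3 - <<'E'
from h import *
rows=[]
for c,wc,fc in (("top",(312,192),(219,215)),("side",(250,196),(258,300))):
    im=cv2.imread(f"pics/{c}0.png"); hsv=cv2.cvtColor(im,cv2.COLOR_BGR2HSV)
    # steel face contour
    m=((hsv[...,1]<60)&(hsv[...,2]>95)).astype(np.uint8)
    m=cv2.morphologyEx(m,cv2.MORPH_CLOSE,np.ones((9,9)))
    w=min(cv2.findContours(m,0,2)[0],key=lambda q:np.hypot(*(np.array(cv2.minEnclosingCircle(q)[0])-wc))if len(q)>40 else 999)
    P=unproj(c,w,.06)[:,:2]; A=np.c_[2*P,np.ones(len(P))]; s=np.linalg.lstsq(A,(P**2).sum(1),rcond=None)[0]
    print(c,"face",s[:2],np.sqrt(s[2]+s[:2]@s[:2]))
    b=((hsv[...,2]<62)).astype(np.uint8); n,l,st,ce=cv2.connectedComponentsWithStats(b)
    k=min([i for i in range(1,n) if st[i,4]>100],key=lambda i:np.hypot(*(ce[i]-fc)))
    r=cv2.boxPoints(cv2.minAreaRect(np.argwhere(l==k)[:,::-1].astype(np.float32))); print("handle",st[k],ce[k],unproj(c,r,.067)[:,:2].round(3).tolist(), unproj(c,[ce[k]],.063)[0])
    row=[]
    for (x,y),s,(w_,h_) in ((wc,8,(50,37)),(fc,5,(80,60))):
        p,x0,y0=crop(im,x,y,w_,h_,s)
        p=cv2.resize(p,(400,300))
        for g in range(0,w_,10): cv2.putText(p,str(x0+g),(int(g*400/w_),8),0,.3,(0,0,255)); cv2.line(p,(int(g*400/w_),8),(int(g*400/w_),14),(0,0,255))
        for g in range(0,h_,10): cv2.putText(p,str(y0+g),(0,int(g*300/h_)+3),0,.3,(0,0,255)); cv2.line(p,(20,int(g*300/h_)),(26,int(g*300/h_)),(0,0,255))
        row.append(p)
    rows.append(np.hstack(row))
cv2.imwrite("pics/p2.png",np.vstack(rows))
E
```

```text
top face [ 0.65695573 -0.06216321] 0.08673568797385382
handle [203 203  23  37 372] [213.92204301 220.84408602] [[0.482, 0.242], [0.58, 0.221], [0.569, 0.177], [0.472, 0.197]] [0.52660733 0.21002174 0.063     ]
side face [ 0.65593726 -0.06351363] 0.0884426076591499
handle [245 285  50  31 734] [269.22070845 297.98228883] [[0.576, 0.235], [0.574, 0.188], [0.474, 0.207], [0.478, 0.253]] [0.52538355 0.21623592 0.063     ]
```

View pics/p2.png

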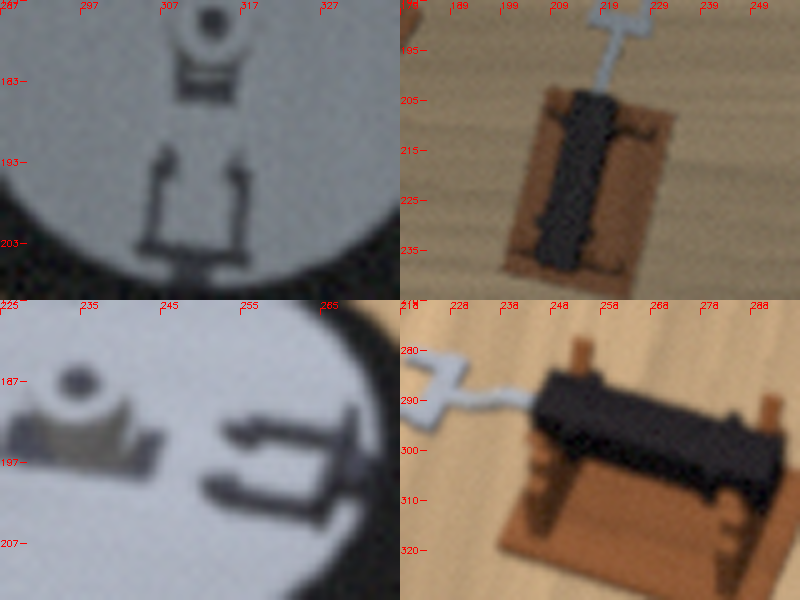

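The panels show the fork in its cradle, with its handle from about (217.6,203.4) to (210.6,239) in the top view. The clip's lip is at about (311,204) and its leg tips at (308,192) and (317,193). The axle head is at (313.5,175.5).

```bash
python3 - <<'E'
from h import *
W=np.array([.6565,-.0628])
t=lambda p:(p[0]/2.353+120,p[1]/2.353+80)
H=unproj("top",[t(p) for p in [(397,204),(423,177),(459,169),(494,182),(514,213)]],.06)[:,:2]-W
print("holes",np.round(H,4).tolist(),np.degrees(np.arctan2(H[:,1],H[:,0])).round(1),"mean of ends")
f=unproj("top",[(217.6,203.6),(210.6,238.6)],.067)[:,:2]; print("handle ends",f.round(4).tolist(),np.degrees(np.arctan2(*(f[0]-f[1])[::-1])),np.linalg.norm(f[0]-f[1]))
tip=unproj("top",[t((235,243)),t((258,247))],.044)[:,:2]; print("tips",tip.round(4).tolist())
c=lambda p:(p[0]/8+287,p[1]/8+173)
L=unproj("top",[c((140,250)),c((248,262))],.074)[:,:2]; T=unproj("top",[c((165,148)),c((236,154))],.066)[:,:2]
print("lip",L.round(4).tolist(),"legtips",T.round(4).tolist())
d=T.mean(0)-L.mean(0);print("clip yaw",np.degrees(np.arctan2(d[1],d[0])),"lipnormal",np.degrees(np.arctan2(*(L[0]-L[1])[::-1]))-90, np.linalg.norm(d),"tail",unproj("top",[c((191,280))],.07))
A=unproj("top",[c((212,20))],.084); print("axle",A); s=lambda p:(p[0]/8+225,(p[1]-300)/8.1+177); print("side axle",unproj("side",[s((80,383))],.084))
# overlays
def RT(y):return np.array([[np.cos(y),-np.sin(y)],[np.sin(y),np.cos(y)]])
def tr(o,y,P):
    P=np.array(P,float);return np.c_[P[:,:2]@RT(y).T+o[:2],P[:,2]+o[2]]
np.save("dummy.npy",0)
E
```

```text
holes [[0.0283, 0.0684], [0.0621, 0.0377], [0.0728, -0.0054], [0.0574, -0.0475], [0.0197, -0.0715]] [ 67.5  31.3  -4.2 -39.6 -74.6] mean of ends
handle ends [[0.5745, 0.2011], [0.4766, 0.2167]] -9.0625343272904 0.0991518475673088
tips [[0.6372, 0.1999], [0.6328, 0.1719]]
lip [[0.5757, -0.0396], [0.5722, -0.0768]] legtips [[0.6133, -0.0481], [0.6116, -0.0728]]
clip yaw -3.38585480925999 lipnormal -5.423308143498417 0.03858582381448713 tail [[ 0.56623737 -0.05745575  0.07      ]]
axle [[ 0.65496887 -0.06311574  0.084     ]]
side axle [[ 0.65250615 -0.06355634  0.084     ]]
```

```bash
cat >> h.py <<'E'
def box(x0,x1,y0,y1,z0,z1): return np.array([[x,y,z] for x in(x0,x1) for y in(y0,y1) for z in(z0,z1)],float)
def place(P,o,yaw): return P@cv2.Rodrigues(np.array([0,0,yaw],float))[0].T+o
def hull(c,P,s=1,off=(0,0),shape=(420,560)):
    m=np.zeros(shape,np.uint8); cv2.fillConvexPoly(m,cv2.convexHull(((proj(c,P)-off+.5)*s*16-8).round().astype(np.int32)),1,shift=4); return m
E
python3 - <<'E'
from h import *
from scipy.optimize import minimize
S=4; offs={"top":(180,180),"side":(225,265)}; sh=(70*S,80*S); masks={}
for c,o in offs.items():
    im=cv2.imread(f"pics/{c}0.png")[o[1]:o[1]+70,o[0]:o[0]+80]
    masks[c]=(cv2.resize(im,None,fx=S,fy=S,interpolation=cv2.INTER_CUBIC).max(2)<68)
def cost(v,cs=("top","side")):
    tot=0
    for c in cs:
        m=np.zeros(sh,np.uint8)
        for b in (box(-.052,.048,-.012,.012,-.012,.012),box(-.031,-.026,-.016,.016,-.01,.01),box(.026,.031,-.016,.016,-.01,.01)): m|=hull(c,place(b,[v[0]/100,v[1]/100,.055],v[2]),S,offs[c],sh)
        tot+=(m.astype(bool)!=masks[c]).sum()/masks[c].sum()
    return tot
for cs in (("top",),("side",),("top","side")):
    best=min((minimize(cost,[52.7,20.9,y],args=(cs,),method="Nelder-Mead",options=dict(initial_simplex=[[52.7,20.9,y],[53.1,20.9,y],[52.7,21.3,y],[52.7,20.9,y+.06]],xatol=.005,fatol=1e-4)) for y in(-.16,-.22)),key=lambda r:r.fun)
    print(cs,best.x.round(3),np.degrees(best.x[2]).round(1),best.fun)
E
```

```text
('top',) [52.931 21.075 -0.203] -11.7 0.14135715405108917
('side',) [52.963 21.157 -0.219] -12.5 0.26630051000392313
('top', 'side') [52.957 21.077 -0.211] -12.1 0.41573382975608797
```

{"name": "servo_tool", "arguments": {
  "plan": [
    [1, -1, 0, 0, 0, 0, 94],
    [1, -1, 0, 0, 0, 0, 94],
    [1, -1, 0, 0, 0, 0, 94],
    [1, -1, 0, 0, 0, 0, 94],
    [1, -1, 0, 0, 0, 0, 94]
  ]
}}

```text
time: 1.62
tool_pos: [0.2745, -0.3684, 0.2232]
ee_rot: [3.141, -0.001, 0.42]
wrist_force: [-0.1, 0.7, 0.1]
width: 0.0944
finger_force: 0.0
```

{"name": "servo_tool", "arguments": {
  "plan": [
    [1, -1, 0, 0, 0, 0, 94],
    [1, -1, 0, 0, 0, 0, 94],
    [1, -1, 0, 0, 0, 0, 94],
    [1, -1, 0, 0, 0, 0, 94]
  ]
}}

```text
time: 1.95
tool_pos: [0.3252, -0.2369, 0.2228]
ee_rot: [-3.142, -0.002, 0.418]
wrist_force: [0.2, -0.3, 0.1]
width: 0.0942
finger_force: 0.0
```

{"name": "servo_tool", "arguments": {
  "plan": [
    [1, -1, 0, 0, 0, 0, 94],
    [1, -1, 0, 0, 0, 0, 94],
    [1, -1, 0, 0, 0, 0, 94],
    [1, -1, 0, 0, 0, 0, 94]
  ]
}}

```text
time: 2.28
tool_pos: [0.3766, -0.1046, 0.2228]
ee_rot: [-3.141, -0.002, 0.419]
wrist_force: [-0.5, -0.6, -0.2]
width: 0.094
finger_force: 0.0
```

{"name": "servo_tool", "arguments": {
  "plan": [
    [1, -1, 0, 0, 0, 0, 94],
    [1, -1, 0, 0, 0, 0, 94],
    [1, -1, 0, 0, 0, 0, 94],
    [1, -1, 0, 0, 0, 0, 94]
  ]
}}

```text
time: 2.62
tool_pos: [0.428, 0.0276, 0.2225]
ee_rot: [-3.141, -0.002, 0.419]
wrist_force: [0.0, -0.4, 0.4]
width: 0.0939
finger_force: 0.0
```

{"name": "servo_tool", "arguments": {
  "plan": [
    [1, -1, 0, 0, 0, 0, 94],
    [1, -1, 0, 0, 0, 0, 94],
    [1, -1, 0, 0, 0, 0, 94],
    [1, -1, 0, 0, 0, 0, 94]
  ]
}}

```text
time: 2.95
tool_pos: [0.4793, 0.1597, 0.2219]
ee_rot: [-3.14, -0.001, 0.419]
wrist_force: [-0.9, -0.8, -0.8]
width: 0.0941
finger_force: 0.0
```

{"name": "servo_tool", "arguments": {
  "plan": [
    [0.7, -0.29, 0.4, 0, 0, 0.4, 94],
    [0.7, -0.29, 0.4, 0, 0, 0.4, 94],
    [0.7, -0.29, 0.4, 0, 0, 0.4, 94],
    [0.7, -0.29, 0.4, 0, 0, 0.4, 94],
    [0.7, -0.29, 0.4, 0, 0, 0.4, 94],
    [0.7, -0.29, 0.4, 0, 0, 0.4, 94],
    [0.7, -0.29, 0.4, 0, 0, 0.4, 94]
  ]
}}

```text
time: 3.53
tool_pos: [0.5307, 0.2104, 0.1821]
ee_rot: [3.141, -0.0, -0.21]
wrist_force: [0.6, -0.8, 0.6]
width: 0.0943
finger_force: 0.0
```

{"name": "servo_tool", "arguments": {
  "plan": [
    [-0.01, 0, 0.3, 0, 0, 0, 94],
    [-0.01, 0, 0.5, 0, 0, 0, 94],
    [-0.01, 0, 0.7, 0, 0, 0, 94],
    [-0.01, 0, 0.7, 0, 0, 0, 94]
  ]
}}

```text
time: 3.87
tool_pos: [0.5264, 0.2098, 0.1078]
ee_rot: [3.137, 0.007, -0.211]
wrist_force: [-0.1, -0.5, -1.2]
width: 0.0938
finger_force: 0.0
```

{"name": "servo_tool", "arguments": {
  "plan": [
    [0, 0, 0.25, 0, 0, 0, 94],
    [0, 0, 0.45, 0, 0, 0, 94],
    [0, 0, 0.58, 0, 0, 0, 94],
    [0, 0, 0.58, 0, 0, 0, 94]
  ]
}}

```text
time: 4.2
tool_pos: [0.5275, 0.2104, 0.0523]
ee_rot: [3.139, 0.004, -0.211]
wrist_force: [-0.2, -0.1, -1.3]
width: 0.0941
finger_force: 0.0
```

```bash
python3 - <<'E'
from h import *
P=[]
for c,o in (("side",(258,285)),("top",(216,215))):
    im=robot.snapshot(c)[...,::-1]; p,_,_=crop(im,*o,100,100,4); P.append(p)
cv2.imwrite("pics/g3.png",np.hstack(P)); print(robot.get_obs()["wrist_force"])
E
```

```text
[-0.26854673 -1.1096353   1.31515406]
```

View pics/g3.png

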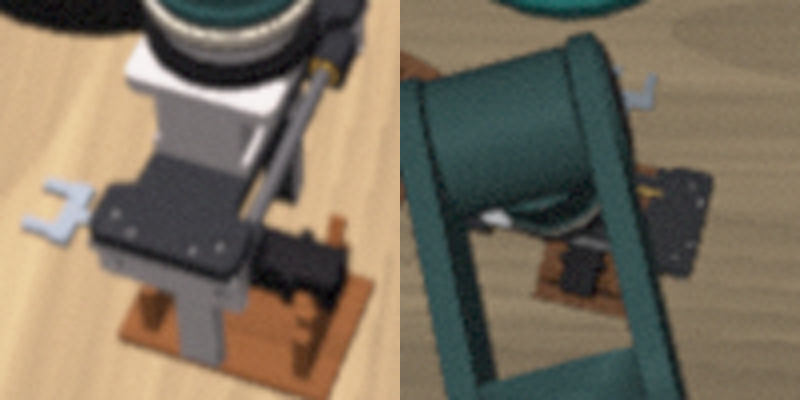

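The fingers stand on either side of the handle, between the uprights; the fork tips show at the left of the side view. I'll close now.

{"name": "servo_tool", "arguments": {
  "plan": [
    [0, 0, 0, 0, 0, 0, 10],
    [0, 0, 0, 0, 0, 0, 10],
    [0, 0, 0, 0, 0, 0, 10],
    [0, 0, 0, 0, 0, 0, 10],
    [0, 0, 0, 0, 0, 0, 10],
    [0, 0, 0, 0, 0, 0, 10],
    [0, 0, 0, 0, 0, 0, 10],
    [0, 0, 0, 0, 0, 0, 10],
    [0, 0, 0, 0, 0, 0, 10],
    [0, 0, 0, 0, 0, 0, 10]
  ]
}}

```text
time: 5.13
tool_pos: [0.5289, 0.2112, 0.0544]
ee_rot: [3.141, 0.0, -0.212]
wrist_force: [0.2, -0.3, 0.2]
width: 0.0307
finger_force: 0.0
```

{"name": "servo_tool", "arguments": {
  "plan": [
    [0, 0, 0, 0, 0, 0, 10],
    [0, 0, 0, 0, 0, 0, 10],
    [0, 0, 0, 0, 0, 0, 10],
    [0, 0, 0, 0, 0, 0, 10],
    [0, 0, 0, 0, 0, 0, 10],
    [0, 0, 0, 0, 0, 0, 10]
  ]
}}

```text
time: 5.63
tool_pos: [0.5289, 0.211, 0.0544]
ee_rot: [3.141, 0.0, -0.213]
wrist_force: [-0.4, -1.2, -0.2]
width: 0.0238
finger_force: 30.0
```

{"name": "servo_tool", "arguments": {
  "plan": [
    [0, 0, -0.1, 0, 0, 0, 10],
    [0, 0, -0.3, 0, 0, 0, 10],
    [0, 0, -0.6, 0, 0, 0, 10],
    [0, 0, -1, 0, 0, 0, 10],
    [0, 0, -1, 0, 0, 0, 10],
    [0, 0, -1, 0, 0, 0, 10]
  ]
}}

```text
time: 6.13
tool_pos: [0.5308, 0.212, 0.1582]
ee_rot: [-3.138, -0.006, -0.212]
wrist_force: [0.0, 0.6, -3.1]
width: 0.0239
finger_force: 30.0
```

{"name": "servo_tool", "arguments": {
  "plan": [
    [-0.03, 0.2, 0, 0, 0, 0, 10],
    [-0.08, 0.5, 0, 0, 0, 0, 10],
    [-0.12, 0.8, 0, 0, 0, 0, 10],
    [-0.12, 1, 0, 0, 0, 0, 10]
  ]
}}

```text
time: 6.47
tool_pos: [0.4934, 0.1143, 0.1518]
ee_rot: [3.139, 0.005, -0.213]
wrist_force: [-0.2, 0.5, -2.8]
width: 0.0234
finger_force: 30.0
```

{"name": "servo_tool", "arguments": {
  "plan": [
    [-0.03, 0.3, 0, 0, 0, 0, 10],
    [-0.08, 0.6, 0, 0, 0, 0, 10],
    [-0.12, 0.9, 0, 0, 0, 0, 10],
    [-0.12, 1, 0, 0, 0, 0, 10]
  ]
}}

```text
time: 6.8
tool_pos: [0.4604, 0.0181, 0.1521]
ee_rot: [3.139, 0.005, -0.215]
wrist_force: [-0.5, -0.1, -3.9]
width: 0.0236
finger_force: 30.0
```

{"name": "servo_tool", "arguments": {
  "plan": [
    [-0.06, 0.3, 0, 0, 0, -0.03, 10],
    [-0.13, 0.6, 0, 0, 0, -0.06, 10],
    [-0.13, 0.73, 0, 0, 0, -0.091, 10],
    [-0.13, 0.73, 0, 0, 0, -0.091, 10],
    [-0.13, 0.73, 0, 0, 0, -0.091, 10],
    [-0.13, 0.73, 0, 0, 0, -0.091, 10]
  ]
}}

```text
time: 7.3
tool_pos: [0.435, -0.0469, 0.1535]
ee_rot: [-3.14, 0.002, -0.07]
wrist_force: [-0.2, -2.1, -3.1]
width: 0.0235
finger_force: 30.0
```

```bash
python3 - <<'E'
from h import *
P=[]
for c,o in (("side",(290,185)),("top",(312,200))):
    im=robot.snapshot(c)[...,::-1]; cv2.imwrite(f"pics/raw_{c}4.png",im); p,_,_=crop(im,*o,100,100,4); P.append(p)
cv2.imwrite("pics/g4.png",np.hstack(P)); o=robot.get_obs(); print(o["wrist_force"],o["tool_pos"],o["ee_rot"])
E
```

```text
[ 0.49572377  0.36590867 -2.39504532] [ 0.43525805 -0.0467983   0.15390445] [-3.14090330e+00  9.64863032e-04 -6.85639556e-02]
```

View pics/g4.png

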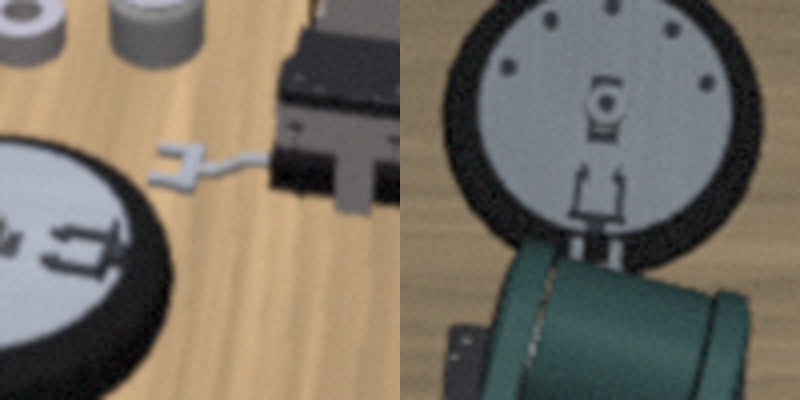

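```bash
python3 - <<'E'
from h import *
n=np.array([.0698,.9976])
t=unproj("top",[(306.3,209.5),(315.2,209.5)],.1434)[:,:2]; print(t,(t@n).mean())
for f in ("fork_tips","fork","clip_lip"):
  for c in("side","top"): print(f,c,robot.find_in(f,c)[:2])
# predicted prong tip outlines in both views
yaw=-.0686;o=np.array([.4353,-.0468,.1545])
for c in("top","side"):
    print(c,proj(c,place(np.array([[.114,12.75e-3+0,-.011],[.114,-12.75e-3,-.011],[.098,9.5e-3,-.011],[.098,-9.5e-3,-.011],[.048,0,-.0]]),o,yaw)).round(1).tolist())
# predicted clip outline
for c in("top","side"):
    print(c,proj(c,place(np.array([[0,.02,.014],[0,-.02,.014],[-.008,0,.010],[.04,.0,.006]]),[.574,-.058,.06],-.07)).round(1).tolist())
E
```

```text
[[ 0.54945846 -0.04201652]
 [ 0.54987452 -0.06532124]] -0.015173353171475312
fork_tips side [{'extent': [317.3, 180.4, 75.8, 22.3], 'conf': 0.71}]
fork_tips top [{'extent': [307.6, 244.1, 17.6, 64.1], 'conf': 0.53}]
fork side [{'extent': [315.9, 179.2, 79.4, 17.1], 'conf': 0.64}]
fork top [{'extent': [308.2, 243.2, 17.5, 60.2], 'conf': 0.55}]
clip_lip side [{'extent': [261.9, 199.2, 17.1, 13.2], 'conf': 0.71}, {'extent': [360.9, 160.9, 26.1, 11.5], 'conf': 0.46}]
clip_lip top [{'extent': [309.2, 242.0, 14.0, 59.7], 'conf': 0.6}, {'extent': [311.2, 199.6, 15.5, 14.4], 'conf': 0.52}]
top [[306.3, 209.3], [316.0, 210.2], [307.0, 215.4], [314.3, 216.1], [309.3, 234.2]]
side [[276.6, 178.2], [279.2, 170.8], [284.1, 178.2], [285.9, 172.7], [307.5, 174.7]]
top [[303.9, 204.4], [318.4, 205.6], [310.9, 208.1], [312.2, 191.4]]
side [[265.8, 201.1], [269.9, 189.5], [271.3, 196.9], [251.4, 195.2]]
```

{"name": "servo_tool", "arguments": {
  "plan": [
    [0, 0.01, 0.2, 0, 0, 0, 10],
    [0, 0.02, 0.4, 0, 0, 0, 10],
    [0, 0.02, 0.6, 0, 0, 0, 10],
    [0, 0.02, 0.7, 0, 0, 0, 10],
    [0, 0.02, 0.735, 0, 0, 0, 10],
    [0, 0.02, 0.735, 0, 0, 0, 10],
    [0, 0.02, 0.735, 0, 0, 0, 10]
  ]
}}

```text
time: 8.28
tool_pos: [0.4357, -0.05, 0.0819]
ee_rot: [3.141, -0.002, -0.07]
wrist_force: [0.0, -0.2, -3.0]
width: 0.0238
finger_force: 30.0
```

```bash
python3 - <<'E'
from h import *
P=[]
for c,o in (("side",(275,190)),("top",(312,200))):
    im=robot.snapshot(c)[...,::-1]; p,_,_=crop(im,*o,66,66,6); P.append(p)
cv2.imwrite("pics/g5.png",np.hstack(P)); o=robot.get_obs(); print(o["wrist_force"],o["tool_pos"],o["ee_rot"])
yaw=o["ee_rot"][2];q=o["tool_pos"]
for c in("top","side"):
    print(c,proj(c,place(np.array([[.114,12.75e-3+0,-.011],[.114,-12.75e-3,-.011],[.098,9.5e-3,-.011],[.098,-9.5e-3,-.011]]),q,yaw)).round(1).tolist())
E
```

```text
[-0.25393855 -0.76877522 -3.35259528] [ 0.43615722 -0.05008546  0.08246408] [ 3.14103141e+00 -2.89467987e-03 -6.95672170e-02]
top [[306.4, 213.4], [315.7, 214.2], [307.1, 219.2], [314.0, 219.8]]
side [[277.0, 200.7], [279.4, 193.3], [284.1, 200.8], [285.8, 195.2]]
```

View pics/g5.png

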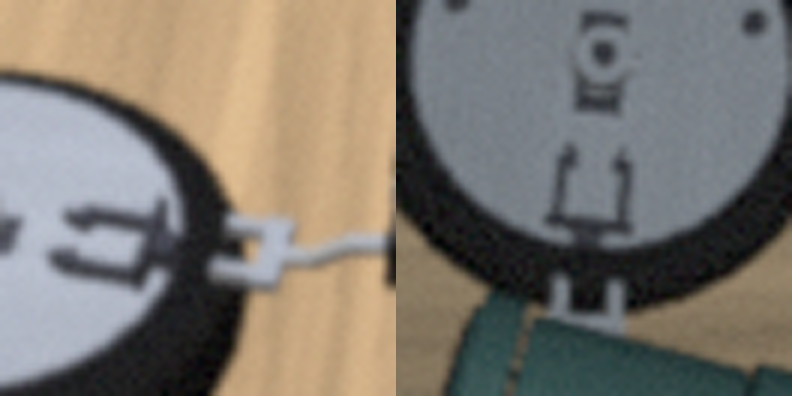

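In the top view the prongs straddle the tail's line, with their midpoint at panel x≈588 against the tail at 587. In the side view they sit behind the lip at the right height. Now I'll push slowly.

{"name": "servo_tool", "arguments": {
  "plan": [
    [0.03, 0, 0.01, 0, 0, 0, 10],
    [0.08, 0, 0.01, 0, 0, 0, 10],
    [0.12, 0, 0.01, 0, 0, 0, 10],
    [0.15, 0, 0.01, 0, 0, 0, 10],
    [0.18, 0, 0.01, 0, 0, 0, 10],
    [0.2, 0, 0.01, 0, 0, 0, 10],
    [0.22, 0, 0.01, 0, 0, 0, 10],
    [0.24, 0, 0.01, 0, 0, 0, 10],
    [0.26, 0, 0.01, 0, 0, 0, 10],
    [0.28, 0, 0.01, 0, 0, 0, 10]
  ]
}}

```text
time: 9.22
tool_pos: [0.463, -0.0518, 0.0799]
ee_rot: [3.142, 0.0, -0.07]
wrist_force: [-0.7, 0.1, -2.8]
width: 0.0239
finger_force: 30.0
```

{"name": "servo_tool", "arguments": {
  "plan": [
    [0.02, 0, 0, 0, 0, 0, 10],
    [0.04, 0, 0, 0, 0, 0, 10],
    [0.06, 0, 0, 0, 0, 0, 10],
    [0.08, 0, 0, 0, 0, 0, 10],
    [0.1, 0, 0, 0, 0, 0, 10],
    [0.12, 0, 0, 0, 0, 0, 10]
  ]
}}

```text
time: 9.72
tool_pos: [0.4751, -0.0526, 0.0799]
ee_rot: [3.142, -0.0, -0.07]
wrist_force: [-0.3, -0.4, -3.2]
width: 0.0238
finger_force: 30.0
```

```bash
python3 - <<'E'
from h import *
P=[]
for c,o in (("side",(265,190)),("top",(312,195))):
    im=robot.snapshot(c)[...,::-1]; p,_,_=crop(im,*o,66,66,6); P.append(p)
cv2.imwrite("pics/g6.png",np.hstack(P)); o=robot.get_obs(); print(o["wrist_force"],o["tool_pos"],o["ee_rot"])
E
```

```text
[-1.11508476 -0.47083064 -1.89801467] [ 0.47535431 -0.05266188  0.08000345] [ 3.14151492e+00 -4.40626439e-04 -6.95371864e-02]
```

View pics/g6.png

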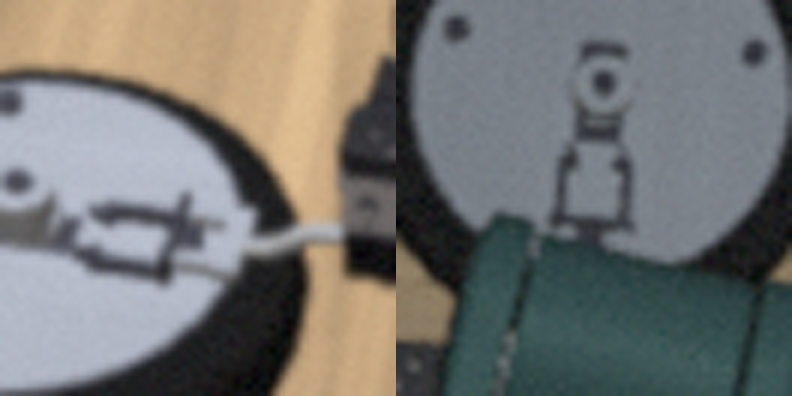

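{"name": "servo_tool", "arguments": {
  "plan": [
    [0.015, 0, 0, 0, 0, 0, 10],
    [0.03, 0, 0, 0, 0, 0, 10],
    [0.045, 0, 0, 0, 0, 0, 10],
    [0.06, 0, 0, 0, 0, 0, 10],
    [0.075, 0, 0, 0, 0, 0, 10],
    [0.09, 0, 0, 0, 0, 0, 10],
    [0.105, 0, 0, 0, 0, 0, 10],
    [0.12, 0, 0, 0, 0, 0, 10],
    [0.135, 0, 0, 0, 0, 0, 10],
    [0.15, 0, 0, 0, 0, 0, 10]
  ]
}}

```text
time: 10.65
tool_pos: [0.4901, -0.0537, 0.08]
ee_rot: [3.142, 0.0, -0.07]
wrist_force: [-1.3, 0.3, -2.9]
width: 0.0237
finger_force: 30.0
```

{"name": "servo_tool", "arguments": {
  "plan": [
    [0.01, 0, 0, 0, 0, 0, 10],
    [0.02, 0, 0, 0, 0, 0, 10],
    [0.03, 0, 0, 0, 0, 0, 10],
    [0.04, 0, 0, 0, 0, 0, 10],
    [0.05, 0, 0, 0, 0, 0, 10]
  ]
}}

```text
time: 11.07
tool_pos: [0.495, -0.054, 0.08]
ee_rot: [3.142, -0.0, -0.07]
wrist_force: [-0.6, 0.3, -2.5]
width: 0.0239
finger_force: 30.0
```

{"name": "servo_tool", "arguments": {
  "plan": [
    [0.01, 0, 0, 0, 0, 0, 10],
    [0.02, 0, 0, 0, 0, 0, 10],
    [0.03, 0, 0, 0, 0, 0, 10],
    [0.04, 0, 0, 0, 0, 0, 10],
    [0.05, 0, 0, 0, 0, 0, 10]
  ]
}}

```text
time: 11.48
tool_pos: [0.4991, -0.0543, 0.0798]
ee_rot: [3.142, 0.002, -0.07]
wrist_force: [-4.3, 0.4, -1.7]
width: 0.0238
finger_force: 30.0
```

{"name": "servo_tool", "arguments": {
  "plan": [
    [0.01, 0, 0, 0, 0, 0, 10],
    [0.02, 0, 0, 0, 0, 0, 10],
    [0.03, 0, 0, 0, 0, 0, 10]
  ]
}}

```text
time: 11.73
tool_pos: [0.5027, -0.0546, 0.0798]
ee_rot: [3.142, 0.001, -0.07]
wrist_force: [-3.5, 0.6, -1.7]
width: 0.0238
finger_force: 30.0
```

{"name": "servo_tool", "arguments": {
  "plan": [
    [0.01, 0, 0, 0, 0, 0, 10],
    [0.02, 0, 0, 0, 0, 0, 10]
  ]
}}

```text
time: 11.9
tool_pos: [0.5049, -0.0547, 0.0798]
ee_rot: [3.142, 0.0, -0.07]
wrist_force: [-4.1, 1.0, -1.8]
width: 0.0238
finger_force: 30.0
```

{"name": "servo_tool", "arguments": {
  "plan": [
    [0.01, 0, 0, 0, 0, 0, 10],
    [0.02, 0, 0, 0, 0, 0, 10]
  ]
}}

```text
time: 12.07
tool_pos: [0.5069, -0.0548, 0.0799]
ee_rot: [3.142, 0.0, -0.07]
wrist_force: [-4.5, -0.4, -2.0]
width: 0.0238
finger_force: 30.0
```

{"name": "servo_tool", "arguments": {
  "plan": [
    [0.01, 0, 0, 0, 0, 0, 10],
    [0.02, 0, 0, 0, 0, 0, 10]
  ]
}}

```text
time: 12.23
tool_pos: [0.5084, -0.0549, 0.0798]
ee_rot: [-3.142, 0.001, -0.069]
wrist_force: [-6.3, -0.4, -0.3]
width: 0.0237
finger_force: 30.0
```

{"name": "servo_tool", "arguments": {
  "plan": [
    [0.01, 0, 0, 0, 0, 0, 10],
    [0.018, 0, 0, 0, 0, 0, 10]
  ]
}}

```text
time: 12.4
tool_pos: [0.51, -0.055, 0.0798]
ee_rot: [-3.142, 0.002, -0.07]
wrist_force: [-6.2, 0.3, -1.0]
width: 0.0235
finger_force: 30.0
```

{"name": "servo_tool", "arguments": {
  "plan": [
    [0.008, 0, 0, 0, 0, 0, 10]
  ]
}}

```text
time: 12.48
tool_pos: [0.5107, -0.0551, 0.0798]
ee_rot: [-3.142, 0.002, -0.069]
wrist_force: [-7.0, 0.8, -0.2]
width: 0.0234
finger_force: 30.0
```

{"name": "servo_tool", "arguments": {
  "plan": [
    [0.008, 0, 0, 0, 0, 0, 10]
  ]
}}

```text
time: 12.57
tool_pos: [0.5116, -0.0551, 0.0798]
ee_rot: [-3.142, 0.002, -0.069]
wrist_force: [-4.8, 0.4, 0.1]
width: 0.024
finger_force: 30.0
```

{"name": "servo_tool", "arguments": {
  "plan": [
    [0.01, 0, 0, 0, 0, 0, 10],
    [0.02, 0, 0, 0, 0, 0, 10]
  ]
}}

```text
time: 12.73
tool_pos: [0.5144, -0.0553, 0.0799]
ee_rot: [3.142, -0.0, -0.07]
wrist_force: [-2.3, 0.6, -2.3]
width: 0.0238
finger_force: 30.0
```

{"name": "servo_tool", "arguments": {
  "plan": [
    [0.01, 0, 0, 0, 0, 0, 10],
    [0.02, 0, 0, 0, 0, 0, 10]
  ]
}}

```text
time: 12.9
tool_pos: [0.5165, -0.0555, 0.0799]
ee_rot: [-3.142, -0.0, -0.07]
wrist_force: [-3.7, 0.4, -2.0]
width: 0.024
finger_force: 30.0
```

{"name": "servo_tool", "arguments": {
  "plan": [
    [0.01, 0, 0, 0, 0, 0, 10],
    [0.02, 0, 0, 0, 0, 0, 10]
  ]
}}

```text
time: 13.07
tool_pos: [0.5184, -0.0557, 0.0799]
ee_rot: [3.142, -0.0, -0.07]
wrist_force: [-2.6, 0.4, -2.4]
width: 0.0236
finger_force: 30.0
```

{"name": "servo_tool", "arguments": {
  "plan": [
    [0.01, 0, 0, 0, 0, 0, 10],
    [0.016, 0, 0, 0, 0, 0, 10]
  ]
}}

```text
time: 13.23
tool_pos: [0.5201, -0.0558, 0.08]
ee_rot: [3.142, -0.0, -0.07]
wrist_force: [-2.7, 0.3, -2.7]
width: 0.0239
finger_force: 30.0
```

{"name": "servo_tool", "arguments": {
  "plan": [
    [0.01, 0, 0, 0, 0, 0, 10],
    [0.016, 0, 0, 0, 0, 0, 10]
  ]
}}

```text
time: 13.4
tool_pos: [0.5216, -0.0559, 0.08]
ee_rot: [3.142, -0.0, -0.07]
wrist_force: [-2.7, 0.6, -3.5]
width: 0.0238
finger_force: 30.0
```

{"name": "servo_tool", "arguments": {
  "plan": [
    [0.008, 0, 0, 0, 0, 0, 10]
  ]
}}

```text
time: 13.48
tool_pos: [0.5223, -0.0559, 0.08]
ee_rot: [3.141, -0.0, -0.07]
wrist_force: [-2.6, -0.0, -2.2]
width: 0.024
finger_force: 30.0
```

{"name": "servo_tool", "arguments": {
  "plan": [
    [0.008, 0, 0, 0, 0, 0, 10]
  ]
}}

```text
time: 13.57
tool_pos: [0.5231, -0.056, 0.0799]
ee_rot: [3.142, 0.0, -0.07]
wrist_force: [-2.8, -0.9, -2.3]
width: 0.024
finger_force: 30.0
```

{"name": "servo_tool", "arguments": {
  "plan": [
    [0.008, 0, 0, 0, 0, 0, 10]
  ]
}}

```text
time: 13.65
tool_pos: [0.5239, -0.0561, 0.08]
ee_rot: [3.141, 0.0, -0.07]
wrist_force: [-2.9, 0.2, -2.2]
width: 0.0242
finger_force: 30.0
```

{"name": "servo_tool", "arguments": {
  "plan": [
    [0.008, 0, 0, 0, 0, 0, 10]
  ]
}}

```text
time: 13.73
tool_pos: [0.525, -0.0561, 0.08]
ee_rot: [3.141, -0.001, -0.07]
wrist_force: [-0.6, 0.5, -3.7]
width: 0.0237
finger_force: 30.0
```

```bash
python3 - <<'E'
from h import *
P=[]
for c,o in (("side",(250,190)),("top",(312,180))):
    im=robot.snapshot(c)[...,::-1]; p,_,_=crop(im,*o,50,50,8); P.append(p)
cv2.imwrite("pics/g7.png",np.hstack(P)); o=robot.get_obs(); print(o["wrist_force"],o["tool_pos"],o["ee_rot"])
E
```

```text
[ 0.38265593  0.10745137 -2.89849005] [ 0.52593126 -0.05625805  0.08042853] [ 3.14137103 -0.00314698 -0.06963147]
```

View pics/g7.png

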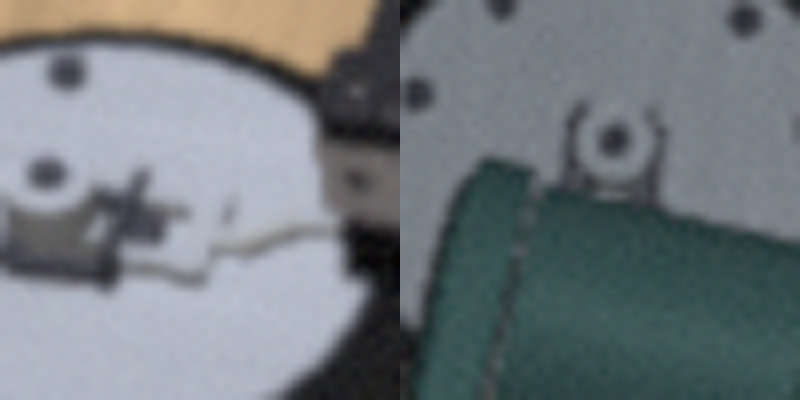

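The force has dropped to about 0, and the legs surround the axle head at top panel (612,140), so the clip snapped. A very small advance will confirm the stop.

{"name": "servo_tool", "arguments": {
  "plan": [
    [0.005, 0, 0, 0, 0, 0, 10],
    [0.005, 0, 0, 0, 0, 0, 10]
  ]
}}

```text
time: 14.0
tool_pos: [0.5261, -0.0562, 0.0805]
ee_rot: [3.141, -0.002, -0.07]
wrist_force: [-0.4, -0.5, -2.5]
width: 0.0235
finger_force: 30.0
```

{"name": "servo_tool", "arguments": {
  "plan": [
    [0.005, 0, 0, 0, 0, 0, 10],
    [0.005, 0, 0, 0, 0, 0, 10]
  ]
}}

```text
time: 14.17
tool_pos: [0.526, -0.0562, 0.0802]
ee_rot: [3.141, -0.001, -0.07]
wrist_force: [1.1, -0.1, -3.4]
width: 0.0234
finger_force: 30.0
```

{"name": "servo_tool", "arguments": {
  "plan": [
    [0.006, 0, 0, 0, 0, 0, 10],
    [0.006, 0, 0, 0, 0, 0, 10]
  ]
}}

```text
time: 14.33
tool_pos: [0.5264, -0.0562, 0.08]
ee_rot: [3.142, -0.0, -0.07]
wrist_force: [0.4, -0.0, -1.7]
width: 0.0235
finger_force: 30.0
```

{"name": "servo_tool", "arguments": {
  "plan": [
    [0.006, 0, 0, 0, 0, 0, 10],
    [0.006, 0, 0, 0, 0, 0, 10]
  ]
}}

```text
time: 14.5
tool_pos: [0.527, -0.0562, 0.08]
ee_rot: [3.142, -0.0, -0.07]
wrist_force: [-0.6, -0.7, -2.7]
width: 0.0238
finger_force: 30.0
```

{"name": "servo_tool", "arguments": {
  "plan": [
    [0.006, 0, 0, 0, 0, 0, 10],
    [0.006, 0, 0, 0, 0, 0, 10]
  ]
}}

```text
time: 14.67
tool_pos: [0.5274, -0.0563, 0.0799]
ee_rot: [3.142, 0.0, -0.07]
wrist_force: [1.2, -0.3, -3.1]
width: 0.0238
finger_force: 30.0
```

{"name": "servo_tool", "arguments": {
  "plan": [
    [0.006, 0, 0, 0, 0, 0, 10],
    [0.006, 0, 0, 0, 0, 0, 10]
  ]
}}

```text
time: 14.83
tool_pos: [0.5277, -0.0563, 0.0798]
ee_rot: [3.142, 0.001, -0.07]
wrist_force: [-1.6, 0.2, -2.4]
width: 0.0237
finger_force: 30.0
```

{"name": "servo_tool", "arguments": {
  "plan": [
    [0.005, 0, 0, 0, 0, 0, 10],
    [0.005, 0, 0, 0, 0, 0, 10]
  ]
}}

```text
time: 15.0
tool_pos: [0.5278, -0.0563, 0.0798]
ee_rot: [3.141, 0.002, -0.07]
wrist_force: [-3.6, 0.7, -1.0]
width: 0.0234
finger_force: 30.0
```

{"name": "servo_tool", "arguments": {
  "plan": [
    [0.005, 0, 0, 0, 0, 0, 10],
    [0.005, 0, 0, 0, 0, 0, 10]
  ]
}}

```text
time: 15.17
tool_pos: [0.5278, -0.0563, 0.0797]
ee_rot: [3.142, 0.003, -0.07]
wrist_force: [-5.1, 0.8, -0.1]
width: 0.0239
finger_force: 30.0
```

The force is rising with no motion, which is the hard stop, so the clip is home. I'll back off, lift, and check.

{"name": "servo_tool", "arguments": {
  "plan": [
    [-0.05, 0, 0, 0, 0, 0, 10],
    [-0.2, 0, 0, 0, 0, 0, 10],
    [-0.4, 0, 0, 0, 0, 0, 10],
    [-0.6, 0, 0, 0, 0, 0, 10],
    [-0.75, 0, 0, 0, 0, 0, 10],
    [-0.9, 0, 0, 0, 0, 0, 10],
    [-0.9, 0, 0, 0, 0, 0, 10]
  ]
}}

```text
time: 15.75
tool_pos: [0.4374, -0.0498, 0.0798]
ee_rot: [-3.142, -0.0, -0.07]
wrist_force: [0.2, 0.6, -2.5]
width: 0.0238
finger_force: 30.0
```

{"name": "servo_tool", "arguments": {
  "plan": [
    [0, 0, -0.2, 0, 0, 0, 10],
    [0, 0, -0.5, 0, 0, 0, 10],
    [0, 0, -0.75, 0, 0, 0, 10],
    [0, 0, -0.75, 0, 0, 0, 10],
    [0, 0, -0.75, 0, 0, 0, 10]
  ]
}}

```text
time: 16.17
tool_pos: [0.4412, -0.0505, 0.1566]
ee_rot: [3.141, -0.006, -0.07]
wrist_force: [0.8, -0.7, -3.1]
width: 0.0239
finger_force: 30.0
```

```bash
python3 - <<'E'
from h import *
P=[]
for c,o in (("side",(245,190)),("top",(312,180))):
    im=robot.snapshot(c)[...,::-1]; p,_,_=crop(im,*o,50,50,8); P.append(p)
cv2.imwrite("pics/g8.png",np.hstack(P)); o=robot.get_obs(); p,y=o["tool_pos"],o["ee_rot"][2]; print(o["wrist_force"],p,o["ee_rot"])
d=np.array([.5289,.2110])-p[:2]; print("tool dx,dy",d@[np.cos(y),np.sin(y)],d@[np.sin(y),-np.cos(y)])
E
```

```text
[-0.661006   -1.06228749 -3.32941624] [ 0.43883957 -0.04996192  0.15337286] [-3.14121298e+00  1.84601129e-03 -6.95410477e-02]
tool dx,dy 0.07170980729205839 -0.26658902032241544
```

View pics/g8.png

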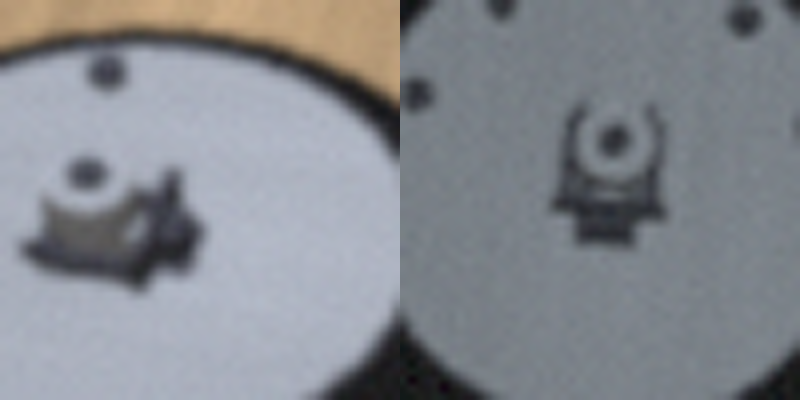

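The clip sits round the axle head at top panel (612,140), with its lip just behind it at (608,205), so it is home. Now I'll return the fork.

{"name": "servo_tool", "arguments": {
  "plan": [
    [0.05, -0.2, 0, 0, 0, 0, 10],
    [0.12, -0.5, 0, 0, 0, 0, 10],
    [0.2, -0.8, 0, 0, 0, 0, 10],
    [0.26, -1, 0, 0, 0, 0, 10]
  ]
}}

```text
time: 16.6
tool_pos: [0.4714, 0.05, 0.1522]
ee_rot: [-3.141, 0.004, -0.069]
wrist_force: [-0.2, -0.5, -2.5]
width: 0.0236
finger_force: 30.0
```

{"name": "servo_tool", "arguments": {
  "plan": [
    [0.08, -0.3, 0, 0, 0, 0, 10],
    [0.16, -0.6, 0, 0, 0, 0, 10],
    [0.24, -0.9, 0, 0, 0, 0, 10],
    [0.26, -1, 0, 0, 0, 0, 10]
  ]
}}

```text
time: 16.93
tool_pos: [0.5047, 0.1493, 0.1519]
ee_rot: [-3.14, 0.004, -0.066]
wrist_force: [0.7, 0.6, -2.8]
width: 0.0237
finger_force: 30.0
```

{"name": "servo_tool", "arguments": {
  "plan": [
    [0.08, -0.3, 0, 0, 0, 0.03, 10],
    [0.16, -0.55, 0, 0, 0, 0.06, 10],
    [0.197, -0.666, 0, 0, 0, 0.091, 10],
    [0.197, -0.666, 0, 0, 0, 0.091, 10],
    [0.197, -0.666, 0, 0, 0, 0.091, 10],
    [0.197, -0.666, 0, 0, 0, 0.091, 10],
    [0.197, -0.666, 0, 0, 0, 0.091, 10]
  ]
}}

```text
time: 17.52
tool_pos: [0.5288, 0.2096, 0.1542]
ee_rot: [3.14, 0.001, -0.213]
wrist_force: [0.3, 0.3, -2.5]
width: 0.0238
finger_force: 30.0
```

```bash
python3 - <<'E'
from h import *
o=robot.get_obs(); p,y=o["tool_pos"],o["ee_rot"][2]; print(o["time"],o["wrist_force"],p,o["ee_rot"])
d=np.array([.5289,.2110])-p[:2]; print("tool dx,dy",d@[np.cos(y),np.sin(y)],d@[np.sin(y),-np.cos(y)],"dz",p[2]-.0544,"dyaw",-.213-y)
E
```

```text
17.5167 [ 0.25310048  0.31468855 -2.49621865] [0.5288007  0.20961941 0.1541811 ] [ 3.14036022e+00  1.16368190e-03 -2.13180379e-01]
tool dx,dy -0.00019503854522850327 -0.0013703435157565698 dz 0.09978110109898822 dyaw 0.00018037869465178935
```

{"name": "servo_tool", "arguments": {
  "plan": [
    [0, -0.014, 0.2, 0, 0, 0, 10],
    [0, -0.014, 0.4, 0, 0, 0, 10],
    [0, -0.014, 0.6, 0, 0, 0, 10],
    [0, -0.014, 0.7, 0, 0, 0, 10],
    [0, -0.014, 0.75, 0, 0, 0, 10],
    [0, -0.014, 0.8, 0, 0, 0, 10],
    [0, -0.014, 0.8, 0, 0, 0, 10],
    [0, -0.014, 0.8, 0, 0, 0, 10]
  ]
}}

```text
time: 18.18
tool_pos: [0.5302, 0.2122, 0.0759]
ee_rot: [-3.141, -0.002, -0.213]
wrist_force: [-0.3, -0.2, -3.7]
width: 0.0237
finger_force: 30.0
```

{"name": "servo_tool", "arguments": {
  "plan": [
    [0, 0, 0.05, 0, 0, 0, 10],
    [0, 0, 0.1, 0, 0, 0, 10],
    [0, 0, 0.15, 0, 0, 0, 10],
    [0, 0, 0.18, 0, 0, 0, 10],
    [0, 0, 0.19, 0, 0, 0, 10],
    [0, 0, 0.19, 0, 0, 0, 10],
    [0, 0, 0.19, 0, 0, 0, 10]
  ]
}}

```text
time: 18.77
tool_pos: [0.5293, 0.2121, 0.0555]
ee_rot: [3.141, 0.001, -0.212]
wrist_force: [-0.3, -0.9, -2.1]
width: 0.0237
finger_force: 30.0
```

{"name": "servo_tool", "arguments": {
  "plan": [
    [0, 0.01, 0.005, 0, 0, 0, 10],
    [0, 0.01, 0.01, 0, 0, 0, 10],
    [0, 0.01, 0.01, 0, 0, 0, 10]
  ]
}}

```text
time: 19.02
tool_pos: [0.5296, 0.2114, 0.0551]
ee_rot: [-3.141, -0.0, -0.213]
wrist_force: [-0.3, 0.7, -2.6]
width: 0.0238
finger_force: 30.0
```

{"name": "servo_tool", "arguments": {
  "plan": [
    [0, 0, 0, 0, 0, 0, 30],
    [0, 0, 0, 0, 0, 0, 40],
    [0, 0, 0, 0, 0, 0, 60],
    [0, 0, 0, 0, 0, 0, 94],
    [0, 0, 0, 0, 0, 0, 94],
    [0, 0, 0, 0, 0, 0, 94],
    [0, 0, 0, 0, 0, 0, 94],
    [0, 0, 0, 0, 0, 0, 94],
    [0, 0, 0, 0, 0, 0, 94],
    [0, 0, 0, 0, 0, 0, 94],
    [0, 0, 0, 0, 0, 0, 94],
    [0, 0, 0, 0, 0, 0, 94]
  ]
}}

```text
time: 20.02
tool_pos: [0.5294, 0.2112, 0.0549]
ee_rot: [3.141, 0.0, -0.213]
wrist_force: [-0.1, 0.1, -0.2]
width: 0.0939
finger_force: 0.0
```

{"name": "servo_tool", "arguments": {
  "plan": [
    [0, 0, -0.15, 0, 0, 0, 94],
    [0, 0, -0.4, 0, 0, 0, 94],
    [0, 0, -0.7, 0, 0, 0, 94],
    [0, 0, -1, 0, 0, 0, 94],
    [0, 0, -1, 0, 0, 0, 94]
  ]
}}

```text
time: 20.43
tool_pos: [0.533, 0.2123, 0.1627]
ee_rot: [-3.135, -0.012, -0.212]
wrist_force: [1.2, 0.1, 0.7]
width: 0.0944
finger_force: 0.0
```

{"name": "servo_tool", "arguments": {
  "plan": [
    [0, 0.2, -0.2, 0, 0, 0, 94],
    [0, 0.6, -0.5, 0, 0, 0, 94],
    [-0.5, 1, -0.6, 0, 0, 0, 94],
    [-1, 1, -0.6, 0, 0, 0, 94],
    [-1, 1, -0.6, 0, 0, 0, 94]
  ]
}}

```text
time: 20.85
tool_pos: [0.4089, 0.1335, 0.2152]
ee_rot: [-3.141, -0.0, -0.215]
wrist_force: [-1.0, -0.5, 0.5]
width: 0.0938
finger_force: 0.0
```

{"name": "servo_tool", "arguments": {
  "plan": [
    [0, 0.3, 0, 0, 0, 0, 94],
    [0, 0.7, 0, 0, 0, 0, 94],
    [0, 1, 0, 0, 0, 0, 94],
    [0, 1, 0, 0, 0, 0, 94],
    [0, 1, 0, 0, 0, 0, 94]
  ]
}}

```text
time: 21.27
tool_pos: [0.3892, 0.036, 0.2146]
ee_rot: [-3.141, -0.0, -0.216]
wrist_force: [0.1, 0.7, -0.2]
width: 0.0944
finger_force: 0.0
```

```bash
python3 - <<'E'
from h import *
P=[]
for c,o in (("side",(258,290)),("top",(219,215))):
    im=robot.snapshot(c)[...,::-1]; p,_,_=crop(im,*o,80,80,5); P.append(p)
cv2.imwrite("pics/g9.png",np.hstack(P)); print(robot.get_obs()["time"])
E
```

```text
21.3667
```

View pics/g9.png

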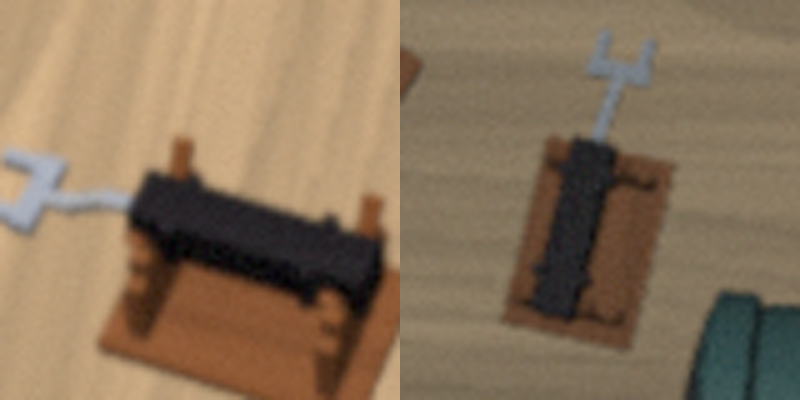

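The fork lies in both notches of the small cradle, as it did at the start (handle at top panel (575,225)). The arm is clear.

```bash
python3 -c "
from bench import robot
print(robot.close_job())"
```

```text
the job is handed in; nothing more can be done
None
```

The clip snapped home against its hard stop (highest force I read was about 7 N, against the 16 N limit), the fork is back in its small cradle and released, and I handed the job in at about 21 s; no verdict came back.

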